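Unpack the new bearing into the drip tray

ROBOT

A 6-joint arm with a two-finger parallel gripper is mounted at the origin on a cart in front of the work surface, level with it; the furniture and walls round the work are solid. World frame = base frame: x ahead of the robot, y to its left, z up, the work surface at z = 0. Lengths are in m, angles in degrees, forces in N, time in s.
With the tool pointing down it reaches from about 0.4 to 0.825 m from the base axis. Payload 7 kg.
Tool frame: the origin (TCP) lies between the finger pads; the fingertips stand 22 mm ahead of it and the grasp point (between the pads) lies 3 mm ahead of it; z points along the fingers, y is the direction in which the jaws open and shut (so a half turn about z gives the same grasp; the last joint's range is limited). The gripper opens to 88 mm and grips with 3 to 60 N. Pads are 19 mm wide; open, the fingers measure 130 mm over their backs; the gripper's body (78 mm by 193 mm) begins 47 mm behind the grasp point.
Start: joints at [85.033, 20.546, 0.682, 0, -70.136, -16.507], TCP at [0.247, 0.628, 0.249] pointing down, gripper open.
Joint ranges: [-176.03, 176.03], [-82.01, 121.73], [-58.28, 71.71], [-173.87, 95.51], [-174.79, -0.11], [-173.66, 173.66]. Speed limits (degrees/s): [136.94, 136.94, 172.46, 180, 180, 180].

INTERFACE

Orientations are given as [roll, pitch, yaw] about the fixed x, y, z axes, in that order (R = Rz(yaw) Ry(pitch) Rx(roll)).
In Python, from plant import telemetry, cams, r gives the robot as it stands.
- The arm moves only by the tool carry_out, never from a script. Its argument "commands" is one flat list of numbers, 5 for each row, row after row: the shift along the world's x, y, z as a fraction of full scale, then the turn about the world's z as a fraction of full scale, then the gripper's target within -1 to 1 (shut at 1, half-way at 0, fully open at -1). In form: [x, y, z, turn, claw, x, y, z, turn, claw, ...]. A call has 1 to 8 rows; each row shifts and turns the commanded pose from where the row before left it; what a row does not reach is not made up. Full scale, the value 1, is 0.04 m for a shift and 4 degrees for a turn. A row lasts 1/10 s, in which the tool goes at most 50 mm and 8.59 degrees, less where a joint would pass 70% of its speed; a pose out of reach is approached as far as the arm can. A call with a number of a shift or a turn outside -1 to 1 is refused whole. A call with a gripper value outside its range is refused whole. The fingers move at their own pace and stop on an object; "grip_force" is the grip in N (left out, the last holds). Time passes only in rows, so rows that do not move let the fingers close. It gives the time, the measured TCP pose, the force and the opening at its end, in the units of the state.
- telemetry.get_state(): the state, without advancing time (a new reading comes with each control period).
- cams.capture(name): name is "side" or "top" or "wrist"; returns a dict with "frame" (400x640x3 uint8, red, green, blue), "camera_matrix" (3x3 intrinsics, pixels), "k1" (the pictures are not rectified: a ray, as slopes to the right and down, at radius r is drawn at 1 + k1 r^2 times it, then the intrinsics apply), "camera_from_world" (4x4, takes a point from world to camera coordinates); the wrist camera has in their place "mount" (4x4, takes a point from camera to tool coordinates, whose origin is the TCP and whose axes are the flange's). Camera axes: x right, y down, z forward; pixel columns grow to the right and rows downward; lengths in m; the calibration is good to about 2 mm. A picture is of the moment at which its call begins: read the wrist's pose just before it. There is no depth.
- r.close_job(): hands the job in, once; it reports no verdict.
The state is a dict: "time_s": time; "joints": joint angles; "qd": joint speeds; "joint_torque": joint torques, N m; "tcp_pos": TCP position; "eef_rot": TCP orientation; "contact_force": force on the tool from outside, world axes, zero at the start; "moment": the same for the moment, N m; "gripper_width": finger opening in m.
Only numpy, scipy, OpenCV 4.12 (cv2) and the standard library are available. Lean on these libraries where they do the work, as an engineer would, in place of code of your own. Each camera call takes 0.05 s, during which the arm holds its last target. There are 200 camera calls.

TASK

A carton of new parts stands on the wash table with its two main flaps sprung half shut. Fold both flaps right back, well past upright, so that they stay out of the way; then lift out the ball bearing and set it down gently (do not drop it), lying flat in the small steel drip tray. Leave the toothed sprocket in the carton, the flaps open, and the other parts on the table where they are.

Things in the scene. Friction and masses are not known exactly. Their poses are not given: they have to be found in the camera images.
- carton: Open-topped brown cardboard carton fixed to the table, 140 (its x) x 160 (its y) x 50 mm high, walls and floor 4 mm thick; origin at the centre of its underside, z up. Two main flaps run along its near (-x) and far (+x) rims. Two end flaps at its +y and -y ends are already folded down outside (they do not move and reach 13 mm beyond the ends).
- flap_near (a joint): Angle of the near main flap, hinged along the carton's y at carton x = -0.068, z = 0.052 m. 0 = closed flat over the carton, 1.57 = upright, 2.9 = stop, folded out; grows as it opens. It starts part open. The flap is 156 mm long, 67 mm from hinge to free edge and 3.5 mm thick; a stiff crease (about 0.03 N m) holds it wherever it is left.
- flap_far (a joint): The same for the far main flap, hinged at carton x = +0.068, z = 0.052 m, opening the other way. Half open, the two flaps leave a slot of about 38 to 80 mm between their free edges, along the carton's y at about its middle.
- flap_near_edge (a point): Middle of the free edge of the near flap.
- flap_far_edge (a point): Middle of the free edge of the far flap.
- bearing_center (a point): Ball bearing, plain grey steel ring with smooth outside, 45 mm diameter, 14 mm thick, about 0.19 kg, lying flat on the carton's floor; this is its centre, 7 mm above its underside; z along its axis.
- sprocket_center (a point): Small toothed sprocket, grey steel, 53 mm diameter, 21 mm high, lying in the carton beside the bearing, about 72 mm from it along the carton's y; which end each lies at varies. The centre, half-way up. It stays in the carton.
- tray: Small sheet-steel drip tray with slotted floor, fixed, 120 (its x) x 110 (its y) x 18 mm high, walls and floor 3 mm thick (a rolled rim 5 mm thick runs round its top edge); origin at the centre of its underside, z up. Left of the carton as the robot sees it, empty.
- ring_wheel: Bystander: toothed ring, 85 mm diameter, 19 mm high; origin at the centre of its underside.
- castle_nut: Bystander: nut, 24 x 27 x 12 mm; origin at the centre of its underside.
- shift_link: Bystander: small steel link, 19 x 78 x 11 mm; origin at the centre of its underside.
- spanner_13: Bystander: spanner, 33 x 174 x 6 mm; origin at the centre of its underside.
Mind the look-alikes: they are no part of the job. What is shaped like the part that bears sprocket_center but yellow is not meant.

How it is judged:
By the outcome, as a careful person would: the job done as asked, in the order asked, and still so for the second after the job is handed in, with the robot touching nothing.
It also fails if it takes over 64 s, if anything falls off the work surface, if the arm or the gripper's body presses on something with over 40 N, if the wrist force passes 120 N, or if a joint passes its speed limit or range.

## Working session

There is one attempt and no reset: what is moved stays moved. The work goes in short steps, Python scripts to look and compute and a tool call to move; the robot and the scene stay as the last step left them, time stands still between calls to the robot, and variables do not carry over. Pictures are saved under pics/ and viewed, about 8 in all and at most 12, crops included, and the job is handed in when it is done.

Besides the shell and the picture viewer there is one more tool, called after "Request:" as name(argument=value, ...) on one line, values as JSON. carry_out: Moves the arm, as the interface text tells. Shift numbers are shares of 0.04 m and turn numbers shares of 4 degrees, none past 1 either way. Its arguments: {"type":"object","properties":{"commands":{"type":"array"},"grip_force":{"type":"number"}},"required":["commands"]}

```bash
mkdir -p pics
cat > h.py <<'E'
import numpy as np, cv2, json
from plant import telemetry, cams, r
def snap(n, f):
    c=cams.capture(n); cv2.imwrite('pics/'+f, c['frame'][:,:,::-1]); return c
def ray(c,u,v):
    K=np.array(c['camera_matrix']); T=np.array(c['camera_from_world'])
    p=cv2.undistortPoints(np.array([[[u,v]]],float),K,np.array([c['k1'],0,0,0,0],float)) if 0 else None
    d=np.array([(u-K[0,2])/K[0,0],(v-K[1,2])/K[1,1]]); s=d.copy()
    for _ in range(20): s=d/(1+c['k1']*(s@s))
    R=T[:3,:3]; return -R.T@T[:3,3], R.T@np.array([s[0],s[1],1])
def onz(c,u,v,z):
    o,d=ray(c,u,v); return o+d*(z-o[2])/d[2]
def proj(c,P):
    K=np.array(c['camera_matrix']);T=np.array(c['camera_from_world'])
    q=T[:3,:3]@np.array(P)+T[:3,3]; s=q[:2]/q[2]; s=s*(1+c['k1']*(s@s))
    return np.array([K[0,0]*s[0]+K[0,2],K[1,1]*s[1]+K[1,2]])
E
python3 - <<'E'
from h import *
import pickle
d={}
for n in('top','side'):
    d[n]=snap(n,n+'0.png'); print(n,onz.__name__, (-d[n]['camera_from_world'][:3,:3].T@d[n]['camera_from_world'][:3,3]).round(3))
pickle.dump(d,open('c0.pkl','wb'))
im=np.vstack([d['top']['frame']])
print(telemetry.get_state())
E
```

```text
top onz [ 0.301 -0.334  1.101]
side onz [0.217 0.459 0.377]
{'time_s': 0.1, 'joints': array([ 8.50333141e+01,  2.05874484e+01,  6.37386171e-01, -1.76198497e-02,
       -7.01340988e+01, -1.65066801e+01]), 'qd': array([-0.04786083, -0.10696591,  0.11446736,  0.0430306 ,  0.0701479 ,
       -0.01498337]), 'joint_torque': array([-2.18581285e-03, -5.84163201e+01,  2.93749791e+01,  7.01555282e+00,
        1.01801095e-02, -4.25611256e-05]), 'tcp_pos': array([0.24697327, 0.62775601, 0.24770295]), 'eef_rot': array([ 1.79914601e+02, -8.03278477e-03, -2.14793597e+01]), 'contact_force': array([ 0.33698178, -0.82232678, -0.76094168]), 'moment': array([0.00219592, 0.0084955 , 0.04123842]), 'gripper_width': 0.08753254924945168}
```

View pics/top0.png

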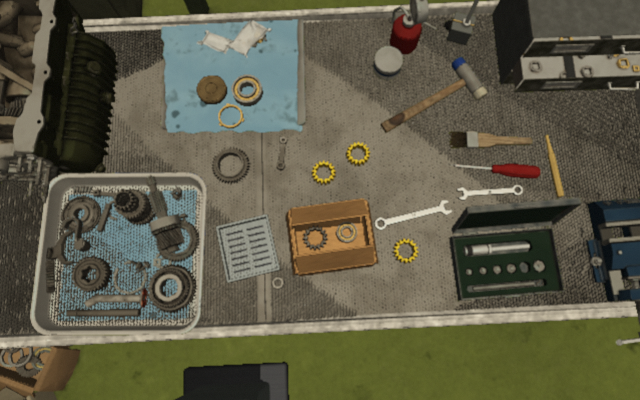

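View pics/side0.png

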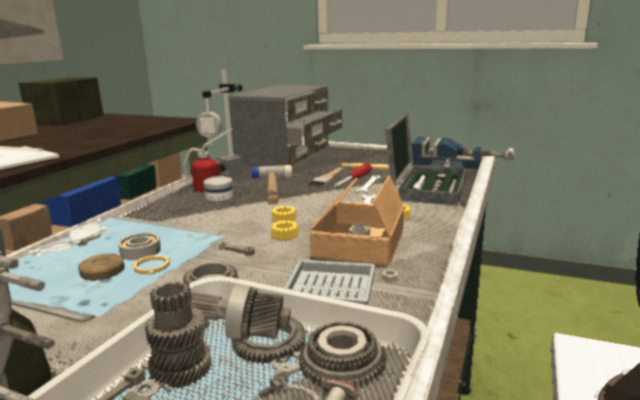

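The top view shows the carton at about (332,237), the sprocket at (315,238), the bearing at (346,233) and the tray at (248,248). The side view shows the carton at (355,230). I'll crop both for detail.

Run:
```python
from h import *
import pickle
d=pickle.load(open('c0.pkl','rb'))
a=cv2.resize(d['top']['frame'][190:290,210:390],None,fx=4.4,fy=4.4,interpolation=cv2.INTER_CUBIC)
b=cv2.resize(d['side']['frame'][170:310,280:420],None,fx=4.2,fy=4.2,interpolation=cv2.INTER_CUBIC)
cv2.imwrite('pics/tc.png',a[:,:,::-1]);cv2.imwrite('pics/sc.png',b[:,:,::-1])
c=d['top']
for u,v in[(346,233),(315,238),(248,248),(332,237)]: print(u,v,onz(c,u,v,0.02).round(3))
```

```text
346 233 [ 0.487 -0.38   0.02 ]
315 238 [ 0.48  -0.312  0.02 ]
248 248 [ 0.465 -0.168  0.02 ]
332 237 [ 0.48  -0.349  0.02 ]
```

View pics/tc.png

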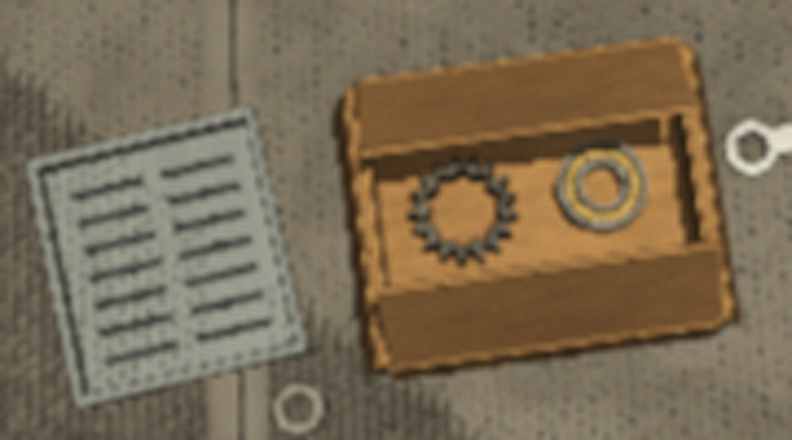

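View pics/sc.png

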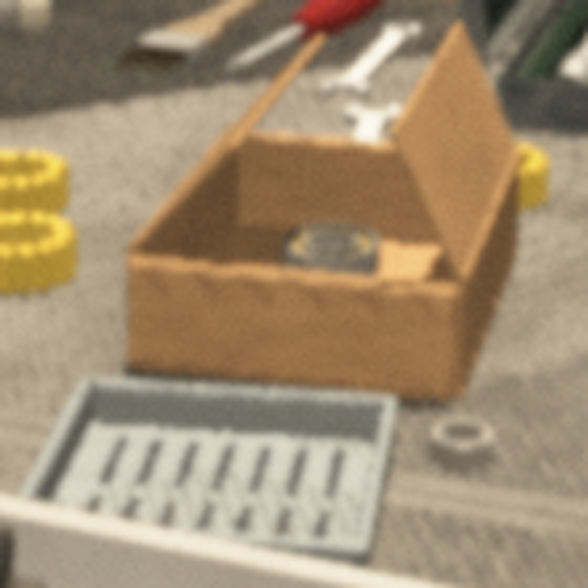

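The top crop shows the bearing at crop (600,185), the sprocket at (463,212), and the flap free edges at (365,158)-(700,112) and (370,290)-(712,248). The side crop shows the near flap on the right, about 60° open, and the far flap leaning in. Next I'll compute the geometry.

Run:
```python
from h import *
import pickle
d=pickle.load(open('c0.pkl','rb'));c=d['top']
f=lambda x,y,z:onz(c,210+(x+.5)/4.4-.5,190+(y+.5)/4.4-.5,z)
P=lambda n,v:print(n,v.round(4))
fl,fr,nl,nr=[f(*p,.05) for p in((350,95),(690,40),(380,372),(737,320))]
for n,v in zip(('fl','fr','nl','nr'),(fl,fr,nl,nr)):P(n,v)
P('centre',(fl+fr+nl+nr)/4)
for a,b in((fl,fr),(nl,nr)):
  e=a-b;print('yaw',np.degrees(np.arctan2(-e[0],e[1])),np.linalg.norm(e))
for z in(.09,.1,.11):
  P('fe',(f(365,158,z)+f(700,112,z))/2);P('ne',(f(370,290,z)+f(712,248,z))/2)
P('bearing top',f(600,185,.018));P('sprocket',f(463,212,.025))
t=[f(*p,.018) for p in((30,160),(250,110),(82,405),(303,350))]
P('tray',sum(t)/4); e=t[0]-t[1];print(np.degrees(np.arctan2(-e[0],e[1])))
```

```text
fl [ 0.5347 -0.2606  0.05  ]
fr [ 0.5539 -0.426   0.05  ]
nl [ 0.4013 -0.2705  0.05  ]
nr [ 0.4175 -0.4391  0.05  ]
centre [ 0.4769 -0.3491  0.05  ]
yaw 6.6128323059450995 0.16645401670569965
yaw 5.494070864475476 0.169374795525925
fe [ 0.5029 -0.3471  0.09  ]
ne [ 0.4406 -0.3479  0.09  ]
fe [ 0.5009 -0.347   0.1   ]
ne [ 0.4392 -0.3477  0.1   ]
fe [ 0.4989 -0.3469  0.11  ]
ne [ 0.4378 -0.3476  0.11  ]
bearing top [ 0.4905 -0.3798  0.018 ]
sprocket [ 0.4793 -0.3121  0.025 ]
tray [ 0.4664 -0.1661  0.018 ]
10.339545833804827
```

Request:
carry_out(commands=[0.6,-1,0,-1,1,0.6,-1,0,-1,1,0.6,-1,0,-1,1,0.6,-1,0,-1,1,0.6,-1,0,-1,1,0.6,-1,0,-1,1,0.6,-1,0,-1,1,0.6,-1,0,-1,1], grip_force=20)

```text
time_s: 0.9
tcp_pos: [0.4395, 0.3063, 0.2485]
eef_rot: [180.0, 0.0, -53.6]
contact_force: [2.3, 0.2, -0.0]
gripper_width: 0.029
```

Request:
carry_out(commands=[0,-1,0,-1,1,0,-1,0,-1,1,0,-1,0,-1,1,0,-1,0,-1,1,0,-1,0,-1,1,0,-1,0,-1,1,0,-1,0,-1,1,0,-1,0,-0.6,1])

```text
time_s: 1.7
tcp_pos: [0.4386, -0.0134, 0.2486]
eef_rot: [-180.0, 0.0, -84.0]
contact_force: [1.1, 0.5, -1.1]
gripper_width: 0.0006
```

Request:
carry_out(commands=[0.1,-1,0,0,1,0.1,-1,0,0,1,0.1,-1,0,0,1,0.1,-1,0,0,1,0.1,-1,0,0,1,0.1,-1,0,0,1,0.1,-1,0,0,1,0,0,0,0,1])

```text
time_s: 2.5
tcp_pos: [0.4668, -0.2955, 0.2475]
eef_rot: [179.9, -0.0, -84.1]
contact_force: [-0.2, 0.9, -1.3]
gripper_width: 0.0006
```

Request:
carry_out(commands=[0.04,-0.65,0,0,1,0.04,-0.65,0,0,1,0,0,-0.76,0,1,0,0,-0.76,0,1,0,0,-0.76,0,1,0,0,-0.76,0,1,0,0,-0.76,0,1,0,0,0,0,1])

```text
time_s: 3.3
tcp_pos: [0.4675, -0.3422, 0.0925]
eef_rot: [179.6, 0.2, -83.9]
contact_force: [-0.3, -0.4, -0.5]
gripper_width: 0.0004
```

Request:
carry_out(commands=[0.3,0.03,0,0,1,0.3,0.03,0,0,1,0.3,0.03,0,0,1,0.3,0.03,0,0,1,0.3,0.03,0,0,1,0.3,0.03,0,0,1,0.3,0.03,0,0,1,0.3,0.03,0,0,1])

```text
time_s: 4.1
tcp_pos: [0.5674, -0.3341, 0.0964]
eef_rot: [180.0, 0.0, -83.9]
contact_force: [0.1, -0.9, -0.1]
gripper_width: 0.0
```

Request:
carry_out(commands=[0.2,0.02,0,0,1,0,0,0,0,1,-0.6,-0.06,0.2,0,1,-0.9,-0.09,0.1,0,1,-0.9,-0.09,-0.2,0,1,-0.2,-0.02,0,0,1,0,0,0,0,1])

```text
time_s: 4.8
tcp_pos: [0.4691, -0.3441, 0.101]
eef_rot: [-180.0, -0.0, -83.9]
contact_force: [-0.3, 0.7, 0.2]
gripper_width: 0.0006
```

Request:
carry_out(commands=[0,0,-0.15,0,1,-0.3,-0.03,0,0,1,-0.3,-0.03,0,0,1,-0.3,-0.03,0,0,1,-0.3,-0.03,0,0,1,-0.3,-0.03,0,0,1,-0.3,-0.03,0,0,1,-0.3,-0.03,0,0,1])

```text
time_s: 5.6
tcp_pos: [0.3852, -0.3524, 0.0947]
eef_rot: [-180.0, -0.0, -83.9]
contact_force: [0.3, 0.0, -0.3]
gripper_width: 0.0005
```

Request:
carry_out(commands=[-0.2,-0.02,0,0,1,0,0,0,0,1,0.5,0.05,0.5,0,1,0.5,0.05,1,0,1,0,0.7,1,0,1,0,1,0.5,0,0,0,1,0,0,0,0,0,0,0,0])

```text
time_s: 6.4
tcp_pos: [0.4186, -0.238, 0.2157]
eef_rot: [-179.9, 0.0, -83.7]
contact_force: [0.3, -0.1, -0.3]
gripper_width: 0.019
```

Run:
```python
from h import *
import pickle
d={n:snap(n,n+'1.png') for n in('top','side')}
pickle.dump(d,open('c1.pkl','wb'))
a=cv2.resize(d['top']['frame'][180:300,280:400],(480,480),interpolation=cv2.INTER_CUBIC)
b=cv2.resize(d['side']['frame'][160:280,290:440],(600-280+0,256))
b=cv2.copyMakeBorder(b,0,224,0,0,cv2.BORDER_CONSTANT)
cv2.imwrite('pics/m1.png',np.hstack([a,b])[:,:,::-1]); print(telemetry.get_state()['tcp_pos'])
```

```text
[ 0.41869422 -0.24032872  0.21495288]
```

View pics/m1.png

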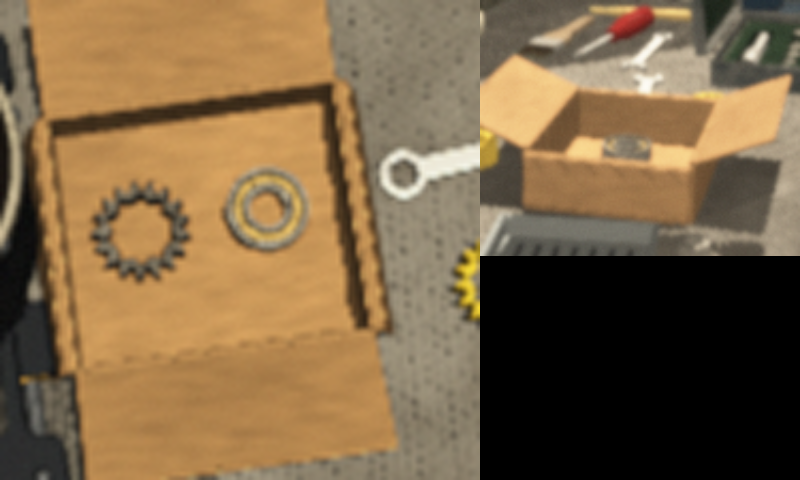

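Both flaps lie folded out. The bearing is at crop (267,209) and hasn't moved, and nothing was disturbed. I need their exact angle to know how much clearance the gripper body has.

Run:
```python
from h import *
import pickle
d=pickle.load(open('c1.pkl','rb'))
def tri(a,b):
    o1,d1=ray(d['top'],*a);o2,d2=ray(d['side'],*b)
    A=np.array([d1,-d2]).T; s=np.linalg.lstsq(A,o2-o1,rcond=None)[0]
    p,q=o1+s[0]*d1,o2+s[1]*d2; return ((p+q)/2).round(4),np.linalg.norm(p-q).round(4)
print(tri((379.1,291.6),(435.3,196.6)))
a=cv2.resize(d['top']['frame'][140:240,270:380],(440,400),interpolation=cv2.INTER_CUBIC)
b=cv2.resize(d['side']['frame'][160:260,270:360],(360,400),interpolation=cv2.INTER_CUBIC)
cv2.imwrite('pics/m2.png',np.hstack([a,b])[:,:,::-1])
# predicted carton landmark: far flap -y corner for several phi
R=lambda x,y,z:np.array([.477+x*.9945-y*.1045,-.349+x*.1045+y*.9945,z])
for s,n in((1,'far'),(-1,'near')):
  for ph in(14,20,26,32):
    P=R(s*(.068+.067*np.cos(np.radians(ph))),-.078,.052+.067*np.sin(np.radians(ph)))
    print(n,ph,P.round(3),proj(d['top'],P).round(1),proj(d['side'],P).round(1))
```

```text
(array([ 0.3557, -0.4364,  0.0763]), np.float64(0.0012))
far 14 [ 0.617 -0.413  0.068] [358.8 167.9] [303.5 191.2]
far 20 [ 0.615 -0.413  0.075] [359.2 167.9] [304.3 188.1]
far 26 [ 0.613 -0.413  0.081] [359.6 168.2] [305.5 185.1]
far 32 [ 0.609 -0.414  0.088] [360.  168.9] [307.  182.3]
near 14 [ 0.353 -0.44   0.068] [380.9 293.5] [436.6 200.1]
near 20 [ 0.355 -0.44   0.075] [381.  292.3] [435.7 196.7]
near 26 [ 0.358 -0.44   0.081] [381.1 290.7] [434.4 193.4]
near 32 [ 0.361 -0.44   0.088] [381.1 288.8] [432.8 190.2]
```

View pics/m2.png

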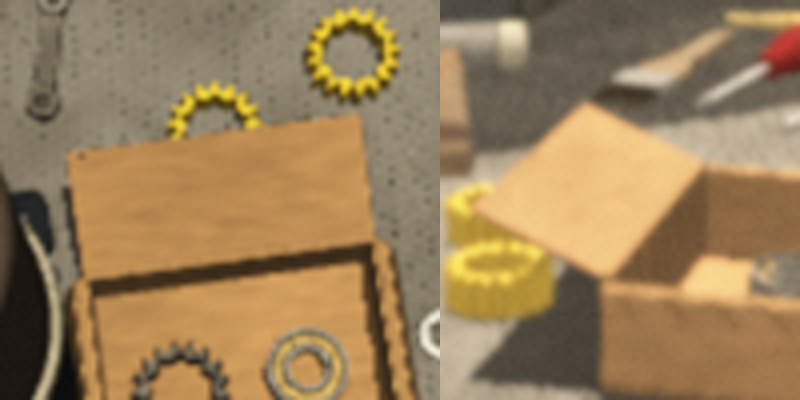

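The far corner is at top (359.6,168.9) and side (306.6,185.4), so the far flap is about 64° past upright and the near one about 69°. I'll approach the bearing now, with the jaw along the carton's x.

Request:
carry_out(commands=[0.44,-0.87,0,0,-0.32,0.44,-0.87,0,0,-0.32,0.44,-0.87,0,0,-0.32,0.44,-0.87,0,0,-0.32,0,0,-0.6,0,-0.32,0,0,-0.6,0,-0.32,0,0,-0.6,0,-0.32,0,0,0,0,-0.32])

```text
time_s: 7.3
tcp_pos: [0.4861, -0.3805, 0.138]
eef_rot: [179.6, 0.2, -84.0]
contact_force: [-0.6, 0.3, -0.4]
gripper_width: 0.0578
```

Run:
```python
from h import *
from scipy.spatial.transform import Rotation as Ro
s=telemetry.get_state(); print(s['tcp_pos'],s['eef_rot'],s['gripper_width'],s['joints'].round(0))
c=cams.capture('wrist'); T=np.eye(4);T[:3,:3]=Ro.from_euler('xyz',s['eef_rot'],degrees=True).as_matrix();T[:3,3]=s['tcp_pos']
c['camera_from_world']=np.linalg.inv(T@np.array(c['mount']))
cv2.imwrite('pics/w.png',c['frame'][:,:,::-1])
import pickle;pickle.dump(c,open('w.pkl','wb'))
print(proj(c,[.4905,-.380,.018]),proj(c,[.489,-.380,.01]))
```

```text
[ 0.48607442 -0.38051003  0.13803439] [179.61475105   0.23424736 -84.0027798 ] 0.05782543592034009 [-20.  21. -15.  -0. -55.  26.]
[307.06843351 195.86308968] [308.71584015 193.96653013]
```

View pics/w.png

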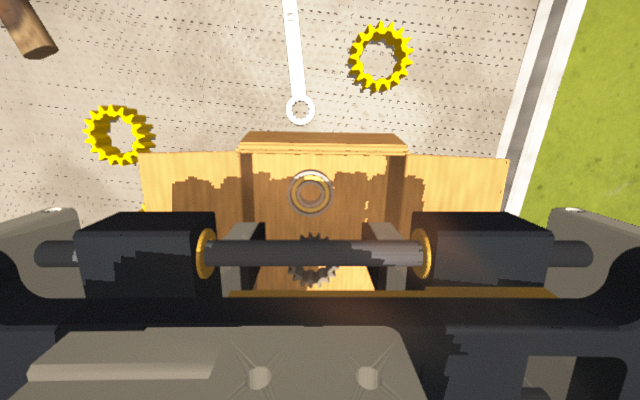

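The wrist view shows the bearing at about (310,193), centred between the fingers at columns 238 and 383.

Run:
```python
from h import *
import pickle
c=pickle.load(open('w.pkl','rb'))
for p in((310,192),(287,192),(334,192),(310,170),(310,217)): print(p,onz(c,*p,.018).round(4))
```

```text
(310, 192) [ 0.4881 -0.384   0.018 ]
(287, 192) [ 0.5097 -0.3818  0.018 ]
(334, 192) [ 0.4655 -0.3863  0.018 ]
(310, 170) [ 0.4902 -0.4049  0.018 ]
(310, 217) [ 0.4856 -0.3593  0.018 ]
```

Request:
carry_out(commands=[0.06,-0.03,-0.5,0,-0.32,0,0,-0.5,0,-0.32,0,0,-0.5,0,-0.32,0,0,-0.5,0,-0.32,0,0,-0.3,0,-0.32,0,0,-0.3,0,-0.32,0,0,-0.05,0,-0.32,0,0,0,0,-0.32])

```text
time_s: 8.15
tcp_pos: [0.4913, -0.3817, 0.0368]
eef_rot: [-180.0, -0.0, -83.9]
contact_force: [-0.1, 0.6, -0.2]
gripper_width: 0.0578
```

Request:
carry_out(commands=[0,0,0,0,0.1,0,0,0,0,0.3,0,0,0,0,0.5,0,0,0,0,0.5,0,0,0,0,0.5,0,0,0,0,0.5], grip_force=25)

```text
time_s: 8.75
tcp_pos: [0.4911, -0.3816, 0.0373]
eef_rot: [-180.0, -0.0, -83.9]
contact_force: [-3.3, 0.8, 6.3]
gripper_width: 0.0434
```

The tip is too high and only catches the bearing's top edge. I'll open, go lower and regrip.

Request:
carry_out(commands=[0,0,0,0,-0.2,0,0,0,0,-0.32,0,0,0,0,-0.32,0,0,-0.08,0,-0.32,0,0,-0.08,0,-0.32,0,0,0,0,-0.32])

```text
time_s: 9.35
tcp_pos: [0.4907, -0.3813, 0.0293]
eef_rot: [179.9, 0.0, -83.9]
contact_force: [0.7, -0.8, 0.3]
gripper_width: 0.0578
```

Run:
```python
from h import *
from scipy.spatial.transform import Rotation as Ro
s=telemetry.get_state(); print(s['tcp_pos'],s['contact_force'].round(1),s['gripper_width'])
c=cams.capture('wrist'); T=np.eye(4);T[:3,:3]=Ro.from_euler('xyz',s['eef_rot'],degrees=True).as_matrix();T[:3,3]=s['tcp_pos']
c['camera_from_world']=np.linalg.inv(T@np.array(c['mount']))
cv2.imwrite('pics/w2.png',c['frame'][:,:,::-1])
```

```text
[ 0.49072648 -0.38127043  0.02934892] [ 0.7 -0.8  0.3] 0.05781078952514715
```

View pics/w2.png

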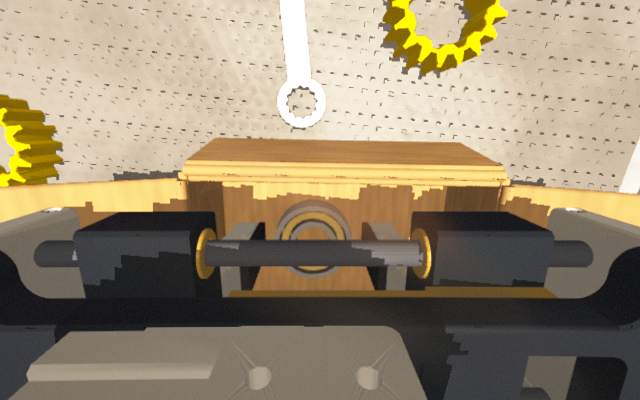

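The bearing is at (311,240), flat and between the fingers. Regripping at the lower height.

Request:
carry_out(commands=[0,0,0,0,0,0,0,0,0,0.3,0,0,0,0,0.5,0,0,0,0,0.5,0,0,0,0,0.5,0,0,0,0,0.5], grip_force=30)

```text
time_s: 10.0
tcp_pos: [0.4911, -0.3815, 0.0302]
eef_rot: [-180.0, -0.0, -83.9]
contact_force: [-0.1, 0.1, -0.5]
gripper_width: 0.0439
```

Request:
carry_out(commands=[0,0,0.1,0,0.5,0,0,0.2,0,0.5,0,0,0.3,0,0.5,0,0,0.4,0,0.5,0,0,0.5,0,0.5,0,0,0.5,0,0.5,0,0,0.5,0,0.5,0,0,0.3,0,0.5])

```text
time_s: 10.8
tcp_pos: [0.4918, -0.3818, 0.145]
eef_rot: [-179.8, -0.1, -83.9]
contact_force: [0.1, -0.5, -2.0]
gripper_width: 0.0443
```

Request:
carry_out(commands=[-0.1,0.5,0,0,0.5,-0.1,0.8,0,0,0.5,-0.1,0.9,0,0,0.5,-0.1,0.9,0,0,0.5,-0.1,0.9,0,0,0.5,-0.1,0.9,0,0,0.5,-0.03,0.5,0,0,0.5,0,0,0,0,0.5])

```text
time_s: 11.6
tcp_pos: [0.4657, -0.1634, 0.1429]
eef_rot: [-179.9, 0.0, -83.7]
contact_force: [0.4, -0.2, -2.6]
gripper_width: 0.0441
```

Request:
carry_out(commands=[0,0,-0.5,0,0.5,0,0,-0.5,0,0.5,0,0,-0.5,0,0.5,0,0,-0.5,0,0.5,0,0,-0.2,0,0.5,0,0,-0.1,0,0.5,0,0,0,0,0.5,0,0,0,0,0.5])

```text
time_s: 12.4
tcp_pos: [0.4665, -0.1656, 0.0509]
eef_rot: [-179.9, -0.0, -83.9]
contact_force: [0.1, 1.0, -1.0]
gripper_width: 0.0441
```

Run:
```python
from h import *
d={n:snap(n,n+'3.png') for n in('top','side')}
s=telemetry.get_state(); print(s['tcp_pos'],s['contact_force'].round(1),s['gripper_width'])
a=cv2.resize(d['top']['frame'][190:290,200:300],(400,400),interpolation=cv2.INTER_CUBIC)
b=cv2.resize(d['side']['frame'][210:310,270:370],(400,400),interpolation=cv2.INTER_CUBIC)
cv2.imwrite('pics/m3.png',np.hstack([a,b])[:,:,::-1])
```

```text
[ 0.46652699 -0.16551574  0.05099389] [ 0.6  0.1 -2.4] 0.04408100046866203
```

View pics/m3.png

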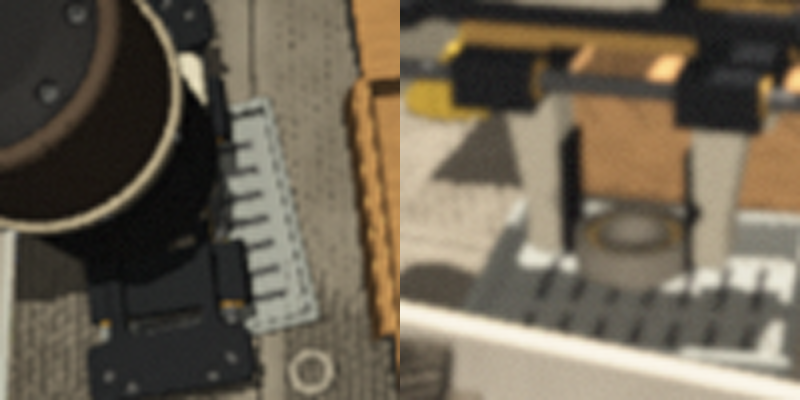

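The bearing hangs level over the tray at side crop (635,235). Lowering it slowly.

Request:
carry_out(commands=[0,0,-0.2,0,0.5,0,0,-0.15,0,0.5,0,0,-0.05,0,0.5,0,0,-0.03,0,0.5,0,0,-0.03,0,0.5,0,0,-0.02,0,0.5,0,0,0,0,0.5,0,0,0,0,0.5])

```text
time_s: 13.3
tcp_pos: [0.466, -0.1655, 0.0311]
eef_rot: [-180.0, -0.0, -83.9]
contact_force: [-0.8, -0.0, -1.1]
gripper_width: 0.0435
```

Request:
carry_out(commands=[0,0,-0.02,0,0.5,0,0,-0.02,0,0.5,0,0,0,0,0.5,0,0,0,0,0.5])

```text
time_s: 13.7
tcp_pos: [0.4659, -0.1655, 0.0293]
eef_rot: [180.0, 0.0, -83.9]
contact_force: [0.2, 0.6, -2.1]
gripper_width: 0.0439
```

Request:
carry_out(commands=[0,0,-0.02,0,0.5,0,0,0,0,0.5,0,0,0,0,0.5])

```text
time_s: 14.0
tcp_pos: [0.466, -0.1655, 0.0291]
eef_rot: [-180.0, -0.0, -83.9]
contact_force: [-2.0, 1.2, 5.7]
gripper_width: 0.0439
```

Request:
carry_out(commands=[0,0,-0.02,0,0.5,0,0,0,0,0.5,0,0,0,0,0.5])

```text
time_s: 14.3
tcp_pos: [0.466, -0.1655, 0.029]
eef_rot: [-180.0, -0.0, -83.8]
contact_force: [-5.6, 3.4, 16.7]
gripper_width: 0.0436
```

Contact: the bearing is on the tray floor. I'll ease up slightly, open gently and retreat.

Request:
carry_out(commands=[0,0,0.02,0,0.5,0,0,0,0,0.5,0,0,0,0,-0.1,0,0,0,0,-0.2,0,0,0,0,-0.25,0,0,0,0,-0.3,0,0,0,0,-0.3])

```text
time_s: 15.0
tcp_pos: [0.4659, -0.1655, 0.0284]
eef_rot: [180.0, 0.0, -83.9]
contact_force: [0.7, -1.3, -0.2]
gripper_width: 0.0571
```

Request:
carry_out(commands=[0,0,0.1,0,-0.3,0,0,0.2,0,-0.3,0,0,0.5,0,-0.3,0,0,1,0,-0.3,0,0,1,0,-0.3,0,0.5,1,0,-0.3,0,1,0.5,0,-0.3,0,1,0,0,-0.3])

```text
time_s: 15.8
tcp_pos: [0.4675, -0.0646, 0.2049]
eef_rot: [-179.6, 0.0, -84.0]
contact_force: [1.0, -0.2, -0.4]
gripper_width: 0.0567
```

Request:
carry_out(commands=[0,1,0,0,-0.3,0,1,0,0,-0.3,0,1,0,0,-0.3,0,0.5,0,0,-0.3,0,0,0,0,-0.3,0,0,0,0,-0.3])

```text
time_s: 16.4
tcp_pos: [0.4657, 0.0748, 0.201]
eef_rot: [-180.0, 0.0, -83.8]
contact_force: [-0.0, 0.6, 0.9]
gripper_width: 0.0572
```

Run:
```python
from h import *
d={n:snap(n,n+'4.png') for n in('top','side')}
s=telemetry.get_state(); print(s['tcp_pos'],s['contact_force'].round(1),s['gripper_width'])
a=cv2.resize(d['top']['frame'][120:310,200:400],(400,380),interpolation=cv2.INTER_CUBIC)
b=cv2.resize(d['side']['frame'][170:310,270:440],(400,380),interpolation=cv2.INTER_CUBIC)
cv2.imwrite('pics/m4.png',np.hstack([a,b])[:,:,::-1])
```

```text
[0.46574744 0.07392382 0.20082927] [0.5 0.2 0.1] 0.056801759003727643
```

View pics/m4.png

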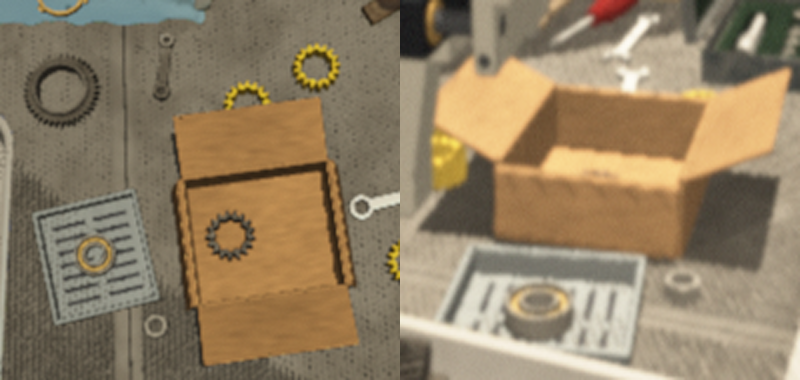

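The bearing lies flat in the tray, at top crop (96,255) and side crop (540,308). The flaps are open, the sprocket is still in the carton at (231,236), and the bystanders haven't moved. Handing in.

```bash
python3 -c "
from plant import r
print(r.close_job())"
```

```text
the job is handed in; nothing more can be done
None
```

The job is done and handed in at about 16.5 s of the 64 s allowed. I folded both flaps back, then lifted the bearing out and lowered it into the drip tray before opening the fingers.

- **Flaps:** before the lift I measured the near flap at about 69° past upright and the far flap at about 64°. In the final pictures both still look folded out, but I did not measure them again.
- **Bearing:** the last views show it lying flat on the tray floor. My final half-millimetre steps down pressed it with about 17 N before I eased off and released.
- **Other parts:** the sprocket is still in the carton, and the parts I could see on the table look unmoved.
- **Robot:** it ended clear of everything, with the force reading near zero.

**First grip failed:** the fingers were too high and only caught the bearing's top edge. I opened them, went about 7 mm lower and gripped it again. The wrist picture showed the bearing still flat.

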